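Fit the sharpening head into the desk sharpener and hold it down

TASK

Turn the selector knob on the desk sharpener back to zero, so that its pointer stands at the long mark, and only then take the square sharpening head from the pen stand and fit it in the sharpener: turn it until the cross-shaped splines of its stem mesh with the cross-shaped slot of the drive hub and push it fully home against the ejector spring. Finish still holding the head pressed down, its block sitting flat on the hub (do not let go: I will put in the retaining clip while you press), with the knob still at zero and the other things on the desk left where they are.

Things in the scene. Friction and masses are not known exactly. Their poses are not given: they have to be found in the camera images.
- sharpener: Grey plastic desk sharpener fixed to the desk, a box 130 x 200 x 70 mm (own x, y, z); origin: centre of its underside. The drive hub is at own (0, -45) mm, the selector knob at own (0, +55) mm, both on vertical axes. White marks lie round the knob on the top face; the one long mark, in own +x from the knob, is zero.
- selector (a joint): Knob angle (rad): 0 = pointer at the long zero mark, growing anticlockwise seen from above; stops at -0.8 and 1.7. It stays where it is left (friction 0.04 N m) and starts at 0.5 to 1.4, so it has to be turned clockwise.
- selector_grip (a point): On the knob's axis at gripping height, 97 mm above the desk. The knob is a black upright bar 40 mm long, 12 mm thick, its top 35 mm above the sharpener's top, on a skirt 36 mm wide, 4 mm high. x lies along the bar to the pointer end (24 mm from the axis; the other end 16 mm; white line on top) and turns with the knob; z up.
- hub_mouth (a point): Centre of the upper face of the drive hub, 74 mm above the desk, 4 mm above the sharpener's top. Steel drum 49 mm wide with a plus-shaped slot: two crossing slots, each 9 mm wide and 25 mm long, along this point's x and y, which turn with the hub; z up. It starts at any angle and resists turning with 0.12 N m. A quarter turn gives the same slot.
- ejector (a joint): Travel (m) of the spring ejector in the hub's slot, growing as it is pushed down: 0 at rest, its face 10 mm below the hub's upper face; about 0.0095 with the head home. It pushes up with 3 N at rest, 6.8 N with the head home, so the head rises again if it is not held down.
- head_centre (a point): Centre of the square block of the sharpening head (stem not counted): plain aluminium, 30 x 30 mm, 48 mm tall, flat sides square to this point's x and y, dark round pencil hole in its top; z up. A quarter turn gives the same shape. Starts upright, the block standing on the pen stand with its stem in the hole. Fully home, this point is 24 mm above hub_mouth.
- head: The same loose head, about 0.1 kg; origin at the centre of the block's underside, same axes. From here a steel stem runs 20 mm down, plus-shaped in section: two crossing wings 22 mm across and 6.5 mm thick along x and y, parallel to the block's sides, lower edges bevelled to a V over the last 3 mm. Home, the block's underside lies on the hub's upper face.
- pen_stand: Brown wooden pen stand, a block 110 x 90 x 45 mm fixed to the desk, origin at the centre of its underside. A round hole 29 mm wide goes through its centre and holds the head's stem; four empty 11 mm pen holes near the corners.
- geometry_box: Bystander: closed yellow plastic geometry box 75 x 165 x 27 mm, origin at the centre of its underside.
- katori: Bystander: small steel bowl of erasers, 86 mm wide, 34 mm tall, origin at the centre of its underside.
- glass_jar: Bystander: empty clear glass jar with a lid, 68 mm wide, 100 mm tall, origin at the centre of its underside.
- ruler: Bystander: steel ruler 30 x 200 x 4 mm lying flat, origin at the centre of its underside.
- pencil: Bystander: wooden pencil 8 mm thick, 160 mm long, lying along its own y, origin on its underside near the middle.
- eraser: Bystander: dark rubber eraser 22 x 52 x 12 mm, origin at the centre of its underside.
Mind the look-alikes: they are no part of the job. There is more than one size of the head; the job needs the middle-sized.

How it is judged:
On the way, in this order (a step that is already met when the one before it is completed fails the run):
1. the selector knob's pointer is at zero while the head is still in the pen stand (value of joint selector between -0.12 and 0.12 rad and distance of head_centre from where it was at the start of the episode below 0.02 m), for 0.3 s.
2. the head is meshed and pressed home, knob at zero (z of head_centre in the frame of hub_mouth below 0.026 m and horizontal distance between head_centre and hub_mouth below 0.004 m and angle between the z axis of head_centre and the z axis of hub_mouth, either way round below 0.08 rad and value of joint ejector above 0.0065 m and contact force between the fingers and head above 2 N and value of joint selector between -0.12 and 0.12 rad), for 0.3 s.
At the end, for the whole second after the job is handed in: The gripper still touches the head with more than 2 N and holds it home: the block's underside within 2 mm of the hub's upper face, centred on the hub within 4 mm and upright within 0.08 rad, the ejector pushed down more than 6.5 mm; the selector knob within 0.12 rad of zero (all of step 2); the arm keeps its last pose, push and grip.
It fails at once if a bystander (geometry box, katori, jar, ruler, pencil or eraser) is moved more than 3 cm (distance of any of geometry_box, katori, glass_jar, ruler, pencil, eraser from where it was at the start of the episode above 0.03 m).
It also fails if it takes over 58 s, if anything falls off the work surface, if the arm or the gripper's body presses on something with over 40 N, if the wrist force passes 120 N, or if a joint passes its speed limit or range.

ROBOT

A 6-joint arm with a two-finger parallel gripper is mounted at the origin on the work surface. World frame = base frame: x ahead of the robot, y to its left, z up, the work surface at z = 0. Lengths are in m, angles in rad, forces in N, time in s.
With the tool pointing down it reaches from about 0.325 to 1 m from the base axis. Payload 5.1 kg.
Tool frame: the origin (TCP) lies on the mounting face of the last link; the fingertips stand 173 mm ahead of it and the grasp point (between the pads) lies 155 mm ahead of it; z points along the fingers, y is the line along which they close (so a half turn about z gives the same grasp; the last joint's range is limited). The gripper opens to 85 mm and grips with 20 to 120 N. Pads are 22 mm wide; open, the fingers measure 114 mm over their backs; the gripper's body (76 mm by 85 mm) begins 54 mm behind the grasp point. The pads swing forward as they close: fully open they stand 13 mm farther back than shut.
Start: joints at [-1.307, 0.124, 1.65, -0, 1.367, -0.083], TCP at [0.221, -0.611, 0.405] pointing down, gripper open.
Joint ranges: [-2.61, 2.61], [-1.02, 2.33], [0.03, 2.71], [-1.35, 4.49], [0.32, 2.68], [-2.91, 2.91]. Speed limits (rad/s): [2.57, 2.57, 3.14, 3.14, 3.14, 3.14].

INTERFACE

Orientations are given as a unit quaternion [w, x, y, z].
In Python, from bench import goto, movel, move_j, command_gripper, pause, ik, get_obs, get_image, calibration, IKError, finish_job gives the robot as it stands. The module is installed in compiled form; this text tells all that it offers. Calls block until the motion is done:
- goto(position, orientation): joint-space move of the TCP to a pose.
- movel(position, max_speed=0.15, ori=None, f_stop=None): straight line of the TCP; ori=None keeps the orientation; max_speed is the mean speed in m/s. With f_stop (N) it stops when the force on the tool has changed by that much, and returns True; else False.
- move_j(angles): joint-space move.
- command_gripper(opening, newtons=None): opening from 0.0 (shut) to 1.0 (fully open); newtons is the grip in N (None keeps the last); returns when the fingers have stopped.
- pause(seconds).
- ik(position, orientation): joint angles nearest the present ones, or None.
- get_obs(): the state.
- get_image(name): name is "side" or "top"; returns (picture, depth): 400x640x3 uint8, red, green, blue; 400x640 float32, m along the optical axis (not along the pixel's ray), 0 where there is no reading.
- calibration(name): a dict with "vertical_fov" (degrees; the focal length in pixels is half the picture's height over the tangent of half this angle, whatever the lens; pixels are square), "cx", "cy" (the principal point, pixels), "D" ([k1, k2, p1, p2, k3] as OpenCV has them; the pictures are not rectified), "R" (3x3) and "t" (3): a world point X has camera coordinates R X + t. Camera axes: x right, y down, z forward; pixel columns grow to the right and rows downward; lengths in m; the calibration is good to about 2 mm. A picture is of the moment at which its call begins. calibration takes no time and is no camera call.
A pose or a line that the arm cannot do raises IKError and nothing moves.
- finish_job(): hands the job in; it is judged then, once.
The state is a dict: "time_s": time; "joints": joint angles; "joint_velocities": joint speeds; "joint_torque": joint torques, N m; "ee_pos": TCP position; "tool_rot": TCP orientation; "force": force on the tool from outside, world axes, zero at the start; "ft_torque": the same for the moment, N m; "opening": opening from 0.0 (shut) to 1.0 (fully open); "gripper_force": force on a finger pad.
Only numpy, scipy, OpenCV 4.12 (cv2) and the standard library are available. Lean on these libraries where they do the work, as an engineer would, in place of code of your own. Each camera call takes 0.05 s, during which the arm holds its last target. There are 200 camera calls.

## Working session

There is one attempt and no reset: what is moved stays moved. The work goes in short steps, each a Python script; the robot and the scene stay as the last script left them, time stands still between calls to the robot, and variables do not carry over. Pictures are saved under pics/ and viewed, at most 10 in all, crops included, and the job is handed in when it is done.

```bash
mkdir -p pics
python3 - <<'E'
from bench import *
import cv2,numpy as np
for n in("top","side"):
    im,d=get_image(n); np.savez(f"{n}0.npz",im=im,d=d)
    cv2.imwrite(f"pics/{n}0.png",im[:,:,::-1])
    c=calibration(n); print(n,{k:np.round(v,4).tolist() for k,v in c.items()})
print({k:np.round(v,3) for k,v in get_obs().items()})
E
```

```text
top {'vertical_fov': 52.4764, 'cx': 313.3594, 'cy': 200.5571, 'D': [0.0223, 0.0, 0.0, 0.0, 0.0], 'R': [[0.013, -0.9994, -0.0317], [-0.9854, -0.0074, -0.1702], [0.1699, 0.0335, -0.9849]], 't': [-0.0202, 0.5857, 0.9542]}
side {'vertical_fov': 56.8109, 'cx': 312.537, 'cy': 200.3881, 'D': [0.0015, 0.0, 0.0, 0.0, 0.0], 'R': [[-0.9668, -0.2553, 0.0109], [-0.1756, 0.6329, -0.7541], [0.1856, -0.731, -0.6567]], 't': [0.5394, 0.2004, 0.89]}
{'time_s': np.float64(0.1), 'joints': array([-1.307,  0.124,  1.652, -0.   ,  1.367, -0.083]), 'joint_velocities': array([-0.   ,  0.   , -0.002, -0.   ,  0.002,  0.   ]), 'joint_torque': array([ 1.0000e-03, -4.2493e+01, -3.6665e+01, -0.0000e+00,  4.0000e-03,
       -0.0000e+00]), 'ee_pos': array([ 0.221, -0.611,  0.404]), 'tool_rot': array([-0.001,  0.985,  0.173, -0.   ]), 'force': array([-0.794,  0.189, -0.605]), 'ft_torque': array([-0.043, -0.057,  0.019]), 'gripper_force': np.float64(0.0), 'opening': np.float64(1.001)}
```

View pics/top0.png

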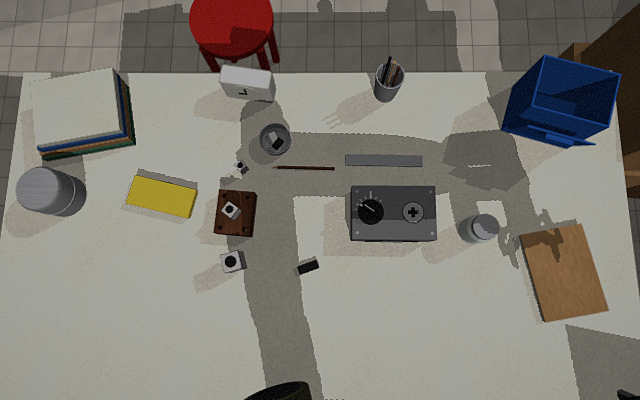

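View pics/side0.png

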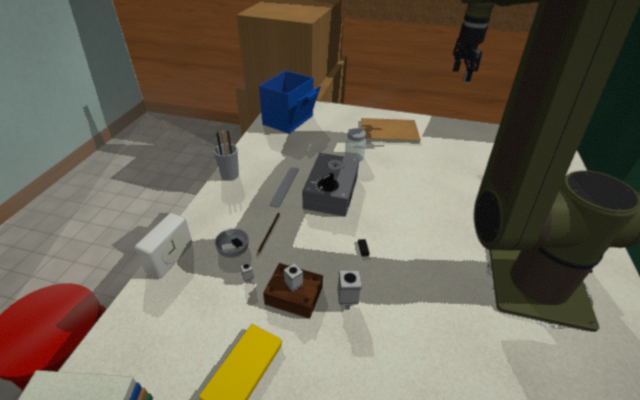

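The top view shows the sharpener at about (393,213), with the knob at (370,211) and the hub at (413,212). The head is on the pen stand at (231,210). The look-alikes are a larger head at (232,262) and a smaller one at (240,167). Next I measure with depth and ray casting.

```bash
cat > h.py <<'E'
from bench import *
import cv2,numpy as np
from scipy.spatial.transform import Rotation as Rn
def K(c):
    f=200/np.tan(np.radians(c["vertical_fov"])/2); return np.array([[f,0,c["cx"]],[0,f,c["cy"]],[0,0,1.]])
def rays(n,px):
    c=calibration(n); p=cv2.undistortPoints(np.float64(px).reshape(-1,1,2),K(c),np.float64(c["D"])).reshape(-1,2)
    return np.c_[p,np.ones(len(p))],np.array(c["R"]),np.array(c["t"])
def plane(n,px,z):
    d,R,t=rays(n,px); o=-R.T@t; w=d@R; return o+w*((z-o[2])/w[:,2])[:,None]
def cloud(n,d):
    v,u=np.mgrid[:400,:640]; r,R,t=rays(n,np.c_[u.ravel(),v.ravel()])
    return ((r*d.ravel()[:,None]-t)@R).reshape(400,640,3)
def proj(n,X):
    c=calibration(n); R=np.array(c["R"]); return cv2.projectPoints(np.float64(X).reshape(-1,1,3),cv2.Rodrigues(R)[0],np.float64(c["t"]),K(c),np.float64(c["D"]))[0].reshape(-1,2)
def down(yaw): # closing line (tool y) at world angle yaw, fingers down
    y=np.array([np.cos(yaw),np.sin(yaw),0]);z=np.array([0,0,-1.]);x=np.cross(y,z)
    q=Rn.from_matrix(np.c_[x,y,z]).as_quat(); return np.r_[q[3],q[:3]]
E
python3 - <<'E'
from h import *
big=[]
for n,bx in(("top",dict(sh=(340,445,175,250),hd=(210,262,180,242),lg=(215,250,245,280),sm=(230,250,155,182))),("side",dict(sh=(298,362,148,218),hd=(260,328,258,320),lg=(330,368,262,310),sm=(238,258,258,285)))):
    f=np.load(n+"0.npz");P=cloud(n,f["d"])
    def sel(b,lo,hi):
        u0,u1,v0,v1=bx[b];q=P[v0:v1,u0:u1].reshape(-1,3);return q[(q[:,2]>lo)&(q[:,2]<hi)]
    for b,lo,hi,l in(("sh",.062,.08,"sharp top"),("sh",.095,.115,"bar"),("hd",.086,.1,"head top"),("hd",.035,.052,"stand top"),("lg",.03,.2,"large"),("sm",.02,.2,"small")):
        q=sel(b,lo,hi)
        if len(q)<4: print(n,l,len(q));continue
        r=cv2.minAreaRect(np.float32(q[:,:2])*1000)
        w,vv=np.linalg.eigh(np.cov(q[:,:2].T))
        print(n,l,len(q),"rect",np.round(r[0],1),np.round(r[1],1),round(r[2],1),"mean",np.round(q.mean(0)*1000,1),"med z",np.round(np.median(q[:,2])*1000),"pca deg",np.round(np.degrees(np.arctan2(vv[1,1],vv[0,1])),1))
    for b in("sh","hd"):
        u0,u1,v0,v1=bx[b];c=f["im"][v0:v1,u0:u1,::-1];s=min(400/c.shape[1],290/c.shape[0])
        c=cv2.resize(c,None,fx=s,fy=s,interpolation=cv2.INTER_CUBIC);c=cv2.copyMakeBorder(c,0,290-c.shape[0],0,400-c.shape[1],0);big.append(np.clip(c*1.6,0,255).astype('uint8'))
        print(n,b,"scale",s)
cv2.imwrite("pics/crop0.png",np.vstack([np.hstack(big[:2]),np.hstack(big[2:])]))
E
```

```text
top sharp top 4392 rect [ 556.1 -207.3] [198.9 130.5] 89.7 mean [ 554.8 -208.4   71.7] med z 72.0 pca deg 90.2
top bar 99 rect [ 558.4 -148.7] [39.5 12. ] 54.9 mean [ 557.8 -148.5  105.3] med z 106.0 pca deg 55.0
top head top 164 rect [556.9 182.9] [30.9 30. ] 54.4 mean [556.4 182.4  94.8] med z 95.0 pca deg 62.4
top stand top 1362 rect [557.1 183.1] [ 91.3 110.4] 85.4 mean [555.5 181.2  46.5] med z 47.0 pca deg 174.7
top large 460 rect [434.5 173.2] [43.2 43.6] 17.0 mean [434.5 168.8  90.1] med z 98.0 pca deg 122.4
top small 121 rect [674.8 171.3] [24.2 23.5] 37.8 mean [672.  169.1  49.1] med z 53.0 pca deg -146.3
top sh scale 3.8095238095238093
top hd scale 4.67741935483871
side sharp top 1770 rect [ 553.5 -205.5] [205.4 130.4] 90.0 mean [ 551.4 -195.6   69.8] med z 70.0 pca deg 90.5
side bar 65 rect [ 555.4 -145.2] [38.8 12.1] 52.8 mean [ 554.8 -143.9  102.5] med z 104.0 pca deg 52.7
side head top 184 rect [554.4 185.8] [30.2 31.4] 53.2 mean [553.5 187.4  92.1] med z 92.0 pca deg -166.6
side stand top 1397 rect [554.2 185.3] [ 92.3 110.5] 85.5 mean [551.2 194.7  44. ] med z 44.0 pca deg -175.8
side large 733 rect [432.2 175.4] [43.3 46.2] 16.7 mean [430.6 186.5  78.3] med z 89.0 pca deg 152.4
side small 177 rect [672.1 173.4] [23.6 25.1] 37.7 mean [669.4 178.   43.4] med z 49.0 pca deg 163.4
side sh scale 4.142857142857143
side hd scale 4.67741935483871
```

View pics/crop0.png

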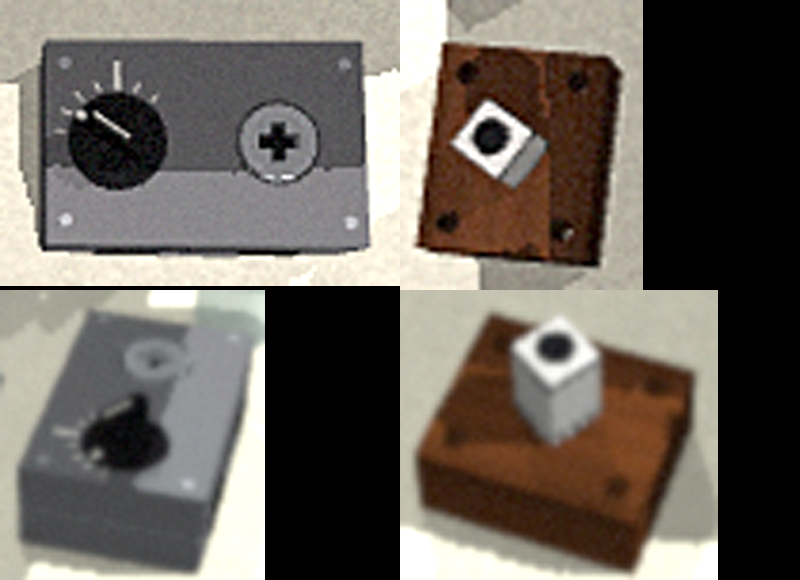

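The crops show the sharpener lined up with the world axes, with its long mark toward +x. The pointer is at about 54°, pointing up-left. The middle-sized head, 30 mm wide, is on the pen stand at about (0.555, 0.184). The two cameras differ by about 2.5 mm, so I average them. Next is the knob.

Run:
```python
from h import *
import sys
# hub slot angle from dark pixels in top picture (4-fold moment)
im=np.load("top0.npz")["im"]; g=cv2.cvtColor(im,cv2.COLOR_RGB2GRAY).astype(float)
v,u=np.mgrid[:400,:640]; c0=proj("top",[.555,-.251,.074])[0]; m=(np.hypot(u-c0[0],v-c0[1])<8)
w=np.clip(np.percentile(g[m],75)-g[m],0,None); X=plane("top",np.c_[u[m],v[m]],.074)[:,:2]
c=(w[:,None]*X).sum(0)/w.sum(); z=(X-c)@[1,1j]; print("slot centre",c,"px",c0,"ang",np.degrees(np.angle((w*z**4).sum()))/4, abs((w*z**4).sum())/(w*abs(z)**4).sum())
# knob
kx,ky=.5547,-.1505; A=np.radians(54)
best=None
for s in(0,np.pi):
    q=ik([kx,ky,.36],down(A-np.pi/2+s)); q2=ik([kx,ky,.252],down(-np.pi/2+s))
    print(s,None if q is None else np.round(q,2),None if q2 is None else np.round(q2,2))
    if q is not None and q2 is not None:
        k=max(abs(q[5]),abs(q2[5])); best=min(best or (9,0),(k,s))
s=best[1]; print("use",s)
q=down(A-np.pi/2+s)
goto([kx,ky,.36],q); command_gripper(.5,30)
print(movel([kx,ky,.252],.1,f_stop=15)); o=get_obs();print(o["time_s"],o["ee_pos"],o["force"])
command_gripper(0,25); o=get_obs();print(o["time_s"],o["opening"],o["gripper_force"],o["force"],o["ft_torque"])
```

```text
slot centre [ 0.55630246 -0.25156549] px [412.31432992 212.37143815] ang -0.7740609106224361 0.3386447943339288
0 [-0.36 -0.01  1.87 -0.    1.29  0.27] [-0.36  0.1   1.94 -0.    1.09  1.21]
3.141592653589793 [-0.36 -0.01  1.87 -0.    1.29 -2.87] [-0.36  0.1   1.94 -0.    1.09 -1.93]
use 0
False
3.875 [ 0.55509982 -0.15063805  0.25297444] [0.09080434 0.21255519 0.53470159]
4.25 0.1330799908380472 29.847840070724487 [-0.84898156  1.39586796  3.43232996] [ 0.03054904  0.20073961 -0.02345423]
```

Run:
```python
from h import *
kx,ky=.5547,-.1505
o=get_obs(); q=np.array(o["joints"]); t=np.radians(54)
for k in range(1,5):
    j=q.copy(); j[5]+=t*k/4; move_j(j)
o=get_obs();print(o["time_s"],o["opening"],o["force"],o["ft_torque"],o["joints"]-q)
command_gripper(.5); movel([kx,ky,.36],.15)
# get away towards the pen stand
goto([.5,.02,.42],down(0)); 
big=[]
for n in("top","side"):
    im,d=get_image(n);P=cloud(n,d); np.savez(n+"1.npz",im=im,d=d)
    q=P.reshape(-1,3); b=q[(q[:,2]>.095)&(q[:,2]<.115)&(np.hypot(q[:,0]-kx,q[:,1]-ky)<.04)]
    r=cv2.minAreaRect(np.float32(b[:,:2])*1000) if len(b)>4 else None
    w,vv=np.linalg.eigh(np.cov(b[:,:2].T)); print(n,r,"pca",np.degrees(np.arctan2(vv[1,1],vv[0,1])),"n",len(b))
    q=q[(q[:,2]>.086)&(q[:,2]<.1)&(np.hypot(q[:,0]-.555,q[:,1]-.184)<.05)]; print("head",cv2.minAreaRect(np.float32(q[:,:2])*1000))
    c=im[175:250,340:445] if n=="top" else im[140:220,290:370]; c=cv2.resize(c[:,:,::-1],(525,375) if n=="top" else (375,375),interpolation=cv2.INTER_CUBIC)
    big.append(c)
big=np.hstack(big); cv2.imwrite("pics/knob1.png",cv2.resize(np.clip(big*1.6,0,255).astype('uint8'),(800,333)))
print(get_obs()["time_s"])
```

```text
5.5833 0.13322928491286734 [ 3.18605419 -5.31172515 -2.83759504] [-0.82338118 -0.52810941 -0.05880659] [-7.11480574e-04  3.93603452e-04 -5.37797118e-04 -1.65790621e-03
 -2.19101577e-03  9.38659393e-01]
top ((559.6080932617188, -151.2960205078125), (11.367241859436035, 39.03493881225586), 89.2887954711914) pca 179.67522336512226 n 99
head ((555.27099609375, 202.06777954101562), (3.435995101928711, 0.0), 129.93898010253906)
side ((557.3157348632812, -149.83291625976562), (40.14262771606445, 15.481586456298828), 0.5682457089424133) pca -177.41269740800706 n 72
head ((553.8677368164062, 185.54837036132812), (30.36249351501465, 31.461118698120117), 56.321128845214844)
8.125
```

View pics/knob1.png

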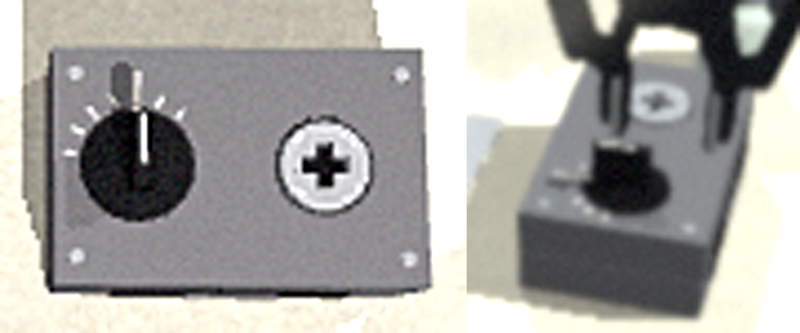

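The picture shows the pointer line straight up at the long mark at (143,135), and the bar fit gives about 0–2°, so the knob is at zero. I'll pick the head with two crossed grips, which centres it on both axes.

Run:
```python
from h import *
im=np.load("top1.npz")["im"]; g=cv2.cvtColor(im,cv2.COLOR_RGB2GRAY).astype(float)
v,u=np.mgrid[:400,:640]; c=np.array([.556,-.2515])
for r in(.014,.016,.018):
    X=plane("top",np.c_[u.ravel(),v.ravel()],.074)[:,:2]
    m=np.hypot(*(X-c).T)<r; w=np.clip(np.percentile(g.ravel()[m],80)-g.ravel()[m],0,None); x=X[m]
    cc=(w[:,None]*x).sum(0)/w.sum(); z=(x-cc)@[1,1j]; print("slot",r,cc,np.degrees(np.angle((w*z**4).sum()))/4,abs((w*z**4).sum())/(w*abs(z)**4).sum())
hx,hy=.5556,.1845; a=np.radians(54)
for yaw in(a-np.pi/2,a,a+np.pi/2,a-np.pi):
    q=ik([hx,hy,.226],down(yaw)); print(np.degrees(yaw),None if q is None else np.round(q,2))
for yaw in(0,np.pi/2,-np.pi/2,np.pi):
    q=ik([.5545,-.251,.26],down(yaw)); print("place",np.degrees(yaw),None if q is None else np.round(q,2))
goto([hx,hy,.34],down(a)); command_gripper(.7,20)
print(movel([hx,hy,.226],.1,f_stop=15)); command_gripper(0,20)
o=get_obs();print(o["time_s"],o["opening"],o["ee_pos"],o["force"],o["ft_torque"])
command_gripper(.7)
goto([hx,hy,.226],down(a-np.pi/2)); command_gripper(0,20)
o=get_obs();print(o["time_s"],o["opening"],o["ee_pos"],o["force"],o["ft_torque"])
```

```text
slot 0.014 [ 0.55622779 -0.25184778] -0.33215207868511293 0.4948670704640432
slot 0.016 [ 0.55619663 -0.25173452] 0.1727386833647302 0.3959914737233372
slot 0.018 [ 0.55610626 -0.25182248] 0.969867152723962 0.31130757542467213
-36.0 [ 0.23  0.16  1.93 -0.    1.05  0.86]
54.0 [ 0.23  0.16  1.93 -0.    1.05 -0.71]
144.0 [ 0.23  0.16  1.93 -0.    1.05 -2.28]
-126.0 [ 0.23  0.16  1.93 -0.    1.05  2.43]
place 0.0 [-0.51  0.16  1.86 -0.    1.12 -0.51]
place 90.0 [-0.51  0.16  1.86 -0.    1.12 -2.08]
place -90.0 [-0.51  0.16  1.86 -0.    1.12  1.06]
place 180.0 [-0.51  0.16  1.86 -0.    1.12  2.63]
False
10.875 0.3493032369898704 [0.55585142 0.18453287 0.22672266] [-0.92127284 -0.09752594  2.31779781] [-0.05180645  0.11159431  0.00225849]
13.0417 0.3487411872225371 [0.55564738 0.18450702 0.2260799 ] [ 0.11375395 -0.56933044 -0.16420894] [-0.02841249  0.04039856 -0.0320279 ]
```

Run:
```python
from h import *
command_gripper(0,80)
o=get_obs();z0=o["ee_pos"][2]; print(z0,o["opening"])
movel([.5556,.1845,.38],.12)
X=.5547;Y=-.2506
goto([X,Y,.38],down(0)); movel([X,Y,.285],.12); pause(.2)
o=get_obs();print(o["time_s"],o["ee_pos"],o["opening"],o["force"])
r=movel([X,Y,.262],.03,f_stop=10); o=get_obs();print(r,o["time_s"],o["ee_pos"],o["force"],o["ft_torque"],o["opening"])
for n in("top","side"): im,d=get_image(n); cv2.imwrite(f"pics/{n}2.png",im[:,:,::-1]); np.savez(n+"2.npz",im=im,d=d)
c1=cv2.imread("pics/top2.png")[160:260,340:460];c2=cv2.imread("pics/side2.png")[100:200,290:410]
cv2.imwrite("pics/ins2.png",cv2.resize(np.hstack([c1,c2]),(800,333),interpolation=cv2.INTER_CUBIC))
```

```text
0.22620998870190678 0.3435142708864654
17.4333 [ 0.55501475 -0.25078655  0.28621599] 0.33852255417243166 [ 0.07647919 -0.10788617 -1.46704552]
False 18.35 [ 0.5546561  -0.25073757  0.26225297] [-1.85114875 -0.97845851  2.54796491] [-0.24392445  0.34303726  0.01331066] 0.3420549884318336
```

View pics/ins2.png

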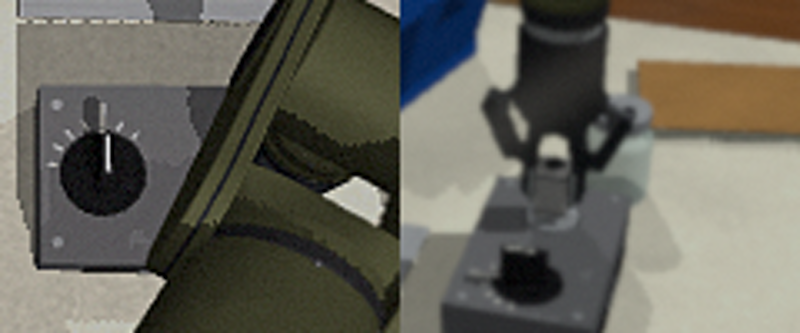

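The stem has gone about 13 mm into the slot with only about 4 N, so it is meshed and on the ejector. The side view shows the block just above the hub at (553,195), and the knob is still at zero. Next I press it home.

Run:
```python
from h import *
X=.5547;Y=-.2506
print(movel([X,Y,.2560],.02,f_stop=25)); o=get_obs();print(o["ee_pos"],o["force"],o["opening"])
print(movel([X,Y,.2535],.01,f_stop=20)); pause(.8); o=get_obs();print(o["time_s"],o["ee_pos"],o["force"],o["ft_torque"],o["opening"],o["gripper_force"])
im,d=get_image("side"); P=cloud("side",d).reshape(-1,3)
q=P[(P[:,2]>.11)&(P[:,2]<.128)&(np.abs(P[:,0]-X)<.014)&(np.abs(P[:,1]-Y)<.014)]; print(len(q),np.round(np.percentile(q[:,2],[10,50,90,97]),4) if len(q) else "")
b=P[(P[:,2]>.095)&(P[:,2]<.115)&(np.hypot(P[:,0]-.5545,P[:,1]+.1505)<.04)];w,vv=np.linalg.eigh(np.cov(b[:,:2].T));print("knob",np.degrees(np.arctan2(vv[1,1],vv[0,1])))
cv2.imwrite("pics/home3.png",cv2.resize(im[90:200,290:400,::-1],(580,580),interpolation=cv2.INTER_CUBIC))
```

```text
False
[ 0.55482544 -0.25072182  0.25613821] [-2.64042893 -1.90991495  4.86574767] 0.342764917078452
False
20.1 [ 0.5549278  -0.25076488  0.2551569 ] [-5.06644944  0.70136812 10.7109398 ] [ 0.03312373  1.02183901 -0.03665097] 0.3433575951770575 80.71442127227783
48 [0.1199 0.1217 0.123  0.1242]
knob -179.63650351823867
```

View pics/home3.png

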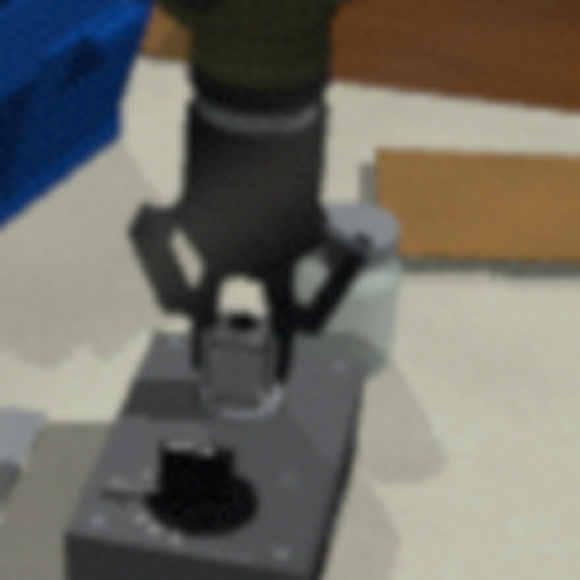

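The block sits on the hub at (238,400) in the picture. The arm stopped at z = 0.2552 where 0.2551 was predicted for fully home, with about 12 N of push. The knob is at zero. I'll add a little more push and hand in.

Run:
```python
from h import *
movel([.5547,-.2506,.2525],.01,f_stop=20); pause(.5); o=get_obs();print(o["time_s"],o["ee_pos"],o["force"],o["gripper_force"]); print(finish_job())
```

```text
20.9 [ 0.55500482 -0.25079818  0.25510459] [-6.55423995  1.44450917 15.39763643] 81.2220811843872
the job is handed in; nothing more can be done
None
```

The knob is back at zero, and the middle-sized head is meshed, pressed fully home and still held down at about 15 N; I handed the job in at about 21 s of the 58 s allowed, and no verdict came back.

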